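Hang up the ear defenders and wipe down the packing board

TASK

Clear and clean the packing board: hang the ear defenders that stand on it over the bar of the low rail, square to it, one cup either side of the bar, and leave them hanging so. Then take the wiper from its cradle and, with its blade square across the middle of the board and lightly pressed on its springs the whole way, wipe the board in one steady stroke from its right-hand end to its left-hand end; finally set the wiper back down in its cradle, seated as it was. Do not tip the ear defenders over, and leave the shaker and the tub where they are.

Things in the scene. Friction and masses are not known exactly. Their poses are not given: they have to be found in the camera images.
- headset: ear defenders standing on two grey cups, 159x66x145 mm, 0.22 kg. Origin: centre of underside; z up, x from cup to cup. Cups 76 high, cushions 70 apart. Crown pad on top: dark block 64 (x) x 26 (y) x 20 mm, 125 to 145 mm above origin; pinch it across its 26 mm. Fingertips below the pad's underside would meet the bar. At the start on the board
- crown (a point): on the ear defenders: centre of the flat underside of the crown pad, 125 mm above their origin, which comes to rest on the bar; axes as the ear defenders'
- rail: fixed low steel rail: round bar, 14 mm diameter, along y, top 150 mm above the table, on two 12 mm posts at y = -105 and +105 mm (feet 110 mm long in x, 8 mm high). Origin on the table below mid-bar. The ear defenders hang with their x across the bar; their cups then clear the table by 25 mm
- bar_top (a point): middle of the top of the rail's bar, 150 mm above the table; y along the bar
- board: fixed white packing board, 190 (x) x 280 (y) x 15 mm. Origin: centre of its underside, on the table. It is wiped along its y axis, from the -y end (right-hand, towards the rail) to the +y end (left-hand)
- wiper: hand wiper in its cradle, 0.25 kg: body 150 (x) x 44 (y) mm, 22 to 36 mm above origin; dark upright grip plate 86 (x) x 16 (y), 50 to 86 mm above origin, pinch across its 16 mm. Rubber blade below, 140 long (x), 10 thick; free lower edge at the origin (z = 0), yields upward 10 mm on springs, 0.6 N per mm. When wiping, x lies across the board, moving along y
- wiper_grip (a point): centre of the wiper's grip plate for the fingers, 72 mm above the wiper's origin
- blade (a joint): how far the wiper's blade is pushed up against its springs (m): 0 free, 0.010 fully in (hard stop)
- cradle: fixed cradle of the wiper, 186 (x) x 56 (y) mm: two long walls, tops 30 mm above the table, a 28 mm slot between them along x for the blade; end plates 42 mm high, 174 mm apart. Origin: centre of underside. The wiper's body rests on the walls: its origin is then 8 mm above the cradle's, axes parallel
- shaker: bystander: stainless shaker, 64 mm across, 110 mm high, behind the board. Origin: centre of underside
- tub: bystander: filled tub with lid, 127 mm across, 140 mm high, behind the board. Origin: centre of underside

How it is judged (in metres and radians):
On the way, in this order (a step that is already met when the one before it is completed fails the run):
1. the ear defenders hang released over the bar, with one cup either side of it (angle between the x axis of headset and the x axis of bar_top, either way round below 0.35 rad and x of crown in the frame of bar_top between -0.03 and 0.03 m and y of crown in the frame of bar_top between -0.07 and 0.07 m and z of crown in the frame of bar_top between -0.015 and 0.012 m and angle between headset's own z axis and vertical below 0.35 rad and contact force between headset and rail above 0.5 N and contact force between headset and the fingers below 0.1 N and linear speed of headset below 0.05 m/s), for 0.2 s.
2. the blade is pressed on the board near its right-hand end, square across it (force 0.8 to 15 N) (contact force between wiper and board between 0.8 and 15 N and x of wiper in the frame of board between -0.03 and 0.03 m and angle between the x axis of wiper and the x axis of board, either way round below 0.25 rad and y of wiper in the frame of board below -0.085 m), for 0.05 s.
3. still pressed on the board, a quarter of the way along (contact force between wiper and board between 0.8 and 15 N and x of wiper in the frame of board between -0.03 and 0.03 m and angle between the x axis of wiper and the x axis of board, either way round below 0.25 rad and y of wiper in the frame of board between -0.068 and -0.032 m), for 0.04 s.
4. still pressed on the board, half of the way along (contact force between wiper and board between 0.8 and 15 N and x of wiper in the frame of board between -0.03 and 0.03 m and angle between the x axis of wiper and the x axis of board, either way round below 0.25 rad and y of wiper in the frame of board between -0.018 and 0.018 m), for 0.04 s.
5. still pressed on the board, three quarters of the way along (contact force between wiper and board between 0.8 and 15 N and x of wiper in the frame of board between -0.03 and 0.03 m and angle between the x axis of wiper and the x axis of board, either way round below 0.25 rad and y of wiper in the frame of board between 0.032 and 0.068 m), for 0.04 s.
6. still pressed on the board near its left-hand end (contact force between wiper and board between 0.8 and 15 N and x of wiper in the frame of board between -0.03 and 0.03 m and angle between the x axis of wiper and the x axis of board, either way round below 0.25 rad and y of wiper in the frame of board above 0.085 m), for 0.05 s.
At the end, for the whole second after the job is handed in: Ear defenders hang free, at rest: pad on the bar within 30 mm across it and 70 mm of mid-bar along it, square to the bar and upright within 0.35 rad. Wiper free in its cradle, within 14 mm lengthwise, 12 sideways, origin 4 to 12 above the cradle's, lined up within 0.2 rad, tilt under 0.1 rad (all of step 1 and x of wiper in the frame of cradle between -0.014 and 0.014 m and y of wiper in the frame of cradle between -0.012 and 0.012 m and z of wiper in the frame of cradle between 0.004 and 0.012 m and angle between the x axis of wiper and the x axis of cradle, either way round below 0.2 rad and angle between wiper's own z axis and vertical below 0.1 rad and contact force between wiper and the fingers below 0.1 N and linear speed of wiper below 0.03 m/s and angular speed of headset below 0.5 rad/s); the robot touches nothing.
It fails at once if the ear defenders tipped over (beyond 0.9 rad) (angle between headset's own z axis and vertical above 0.9 rad).
It fails at once if the wiper pushed on the board with more than 25 N (contact force between wiper and board above 25 N).
It fails at once if the shaker or tub moved by more than 20 mm (distance of any of shaker, tub from where it was at the start of the episode above 0.02 m).
It also fails if it takes over 72 s, if anything falls off the work surface, if the arm or the gripper's body presses on something with over 40 N, if the wrist force passes 120 N, or if a joint passes its speed limit or range.

ROBOT

A 6-joint arm with a two-finger parallel gripper is mounted at the origin on a cart in front of the work surface, level with it; the furniture and walls round the work are solid. World frame = base frame: x ahead of the robot, y to its left, z up, the work surface at z = 0. Lengths are in mm, angles in rad, forces in N, time in s.
With the tool pointing down it reaches from about 350 to 925 mm from the base axis. Payload 6.4 kg.
Tool frame: the origin (TCP) lies midway between the tips of the shut fingers; the grasp point (between the pads) lies 19 mm behind it; z points along the fingers, y is the line along which they close (so a half turn about z gives the same grasp; the last joint's range is limited). The gripper opens to 85 mm and grips with 20 to 120 N. Pads are 22 mm wide; open, the fingers measure 114 mm over their backs; the gripper's body (76 mm by 85 mm) begins 54 mm behind the grasp point. The pads swing forward as they close: fully open they stand 13 mm farther back than shut.
Start: joints at [-1.379, 0.245, 1.558, -0, 1.339, -0.174], TCP at [232.508, -607.004, 231.29] pointing down, gripper open.
Joint ranges: [-3.13, 3.13], [-1.02, 2.26], [0.13, 2.54], [-0.95, 4.09], [0.21, 2.88], [-2.74, 2.74]. Speed limits (rad/s): [2.57, 2.57, 3.14, 3.14, 3.14, 3.14].

INTERFACE

Orientations are given as a unit quaternion [x, y, z, w].
In Python, from rig import bot gives the robot as it stands.
- The arm moves only by the shell command python3 -m handwheel 'ROWS'. ROWS is a JSON object of lists of equal length, an entry for each row: "dr": the turn, a rotation vector about the tool's x, y, z each as a share of 45 degrees, from -1 to 1, a list of three; "offset": the shift along the tool's x, y, z each as a share of 0.25 m, from -1 to 1, a list of three; "claw": the opening, from 0 (shut) to 1 (fully open). A call has 1 to 12 rows; each row is the pose to reach, as a shift and turn from the pose commanded when the call began, along the tool's axes at that moment; what a row does not reach only later rows make up. A row lasts 1/10 s, in which the tool goes at most 50 mm and 8.59 degrees, less where a joint would pass 70% of its speed; a pose out of reach is approached as far as the arm can. A call with a number of a shift or a turn outside -1 to 1 is refused whole. A call with a gripper value outside its range is refused whole. The fingers move at their own pace and stop on an object; the grip force is fixed at half the most. Time passes only in rows, so rows that repeat a pose let the fingers close. It gives the time, the measured TCP pose, the force, the opening and the grip force at its end, in the units of the state.
- bot.sense(): the state, without advancing time (a new reading comes with each control period).
- bot.snapshot(name): name is "scene" or "top" or "wrist"; returns (picture, depth): 420x560x3 uint8, red, green, blue; 420x560 float32, mm along the optical axis (not along the pixel's ray), 0 where there is no reading.
- bot.camera_params(name): a dict with "fovy" (degrees; the focal length in pixels is half the picture's height over the tangent of half this angle, whatever the lens; pixels are square), "cx", "cy" (the principal point, pixels), "distortion" ([k1, k2, p1, p2, k3] as OpenCV has them; the pictures are not rectified), "R" (3x3) and "t" (3): a world point X has camera coordinates R X + t. Camera axes: x right, y down, z forward; pixel columns grow to the right and rows downward; lengths in mm; the calibration is good to about 2 mm. A picture is of the moment at which its call begins: read the wrist's pose just before it. camera_params takes no time and is no camera call; for the wrist camera it gives the pose at the moment of the call.
- bot.finish_job(): hands the job in; it is judged then, once.
The state is a dict: "time": time; "joints": joint angles; "qvel": joint speeds; "joint_torque": joint torques, N m; "ee_pos": TCP position; "eef_rot": TCP orientation; "wrist_force": force on the tool from outside, world axes, zero at the start; "ft_torque": the same for the moment, N m; "opening": finger opening in mm; "finger_force": force on a finger pad.
Only numpy, scipy, OpenCV 4.12 (cv2) and the standard library are available. Lean on these libraries where they do the work, as an engineer would, in place of code of your own. Each camera call takes 0.05 s, during which the arm holds its last target. There are 200 camera calls.

## Working session

There is one attempt and no reset: what is moved stays moved. The work goes in short steps, Python scripts to look and compute and a shell command to move; the robot and the scene stay as the last step left them, time stands still between calls to the robot, and variables do not carry over. Pictures are saved under pics/ and viewed, at most 10 in all, crops included, and the job is handed in when it is done.

```bash
ls; mkdir -p pics
cat > h.py <<'E'
from rig import bot
import numpy as np, cv2
def snap(n):
    p=bot.camera_params(n); im,d=bot.snapshot(n)
    f=210/np.tan(np.radians(p['fovy'])/2)
    K=np.array([[f,0,p['cx']],[0,f,p['cy']],[0,0,1]]);R=np.array(p['R']);t=np.array(p['t']).ravel()
    D=np.array(p['distortion'],float)
    return im,d,K,D,R,t
def cloud(s):
    im,d,K,D,R,t=s
    v,u=np.mgrid[0:420,0:560]
    q=cv2.undistortPoints(np.stack([u,v],-1).reshape(-1,1,2).astype(np.float64),K,D).reshape(420,560,2)
    c=np.dstack([q,np.ones((420,560))])*d[...,None]
    X=(c-t)@R
    X[d==0]=np.nan
    return X
E
python3 - <<'E'
from h import *
print(bot.sense())
for n in('scene','top'):
    s=snap(n); cv2.imwrite(f'pics/{n}.png',s[0][...,::-1]); np.savez(f'{n}.npz',X=cloud(s),im=s[0]); print(n,-s[4].T@s[5],s[4][2])
E
```

```text
pics
{'time': 0.0, 'joints': array([-1.37910476e+00,  2.45825004e-01,  1.55905037e+00, -6.77570627e-06,
        1.33867337e+00, -1.74102776e-01]), 'qvel': array([ 1.31305626e-03,  1.48623281e-03, -2.22251192e-03,  8.63055031e-05,
       -5.74142753e-04, -7.94050726e-04]), 'joint_torque': array([-1.16480173e-04, -4.29510713e+01, -3.26127756e+01, -1.62943065e-04,
        5.32876744e-03,  6.41078231e-06]), 'ee_pos': array([ 232.39173166, -606.42938744,  230.15378051]), 'eef_rot': array([ 9.83320273e-01,  1.81879863e-01, -1.18972980e-05, -9.77977737e-04]), 'wrist_force': array([ 0.45823634,  0.29575834, -0.82656412]), 'ft_torque': array([-0.02109487,  0.02695892, -0.0026714 ]), 'finger_force': 0.0, 'opening': 85.38705326018109}
scene [-276.20752825  473.76605298  832.84394834] [ 0.71060922 -0.40518677 -0.57520276]
top [ 409.67063186  -47.6033097  1098.16765552] [ 0.19023706  0.00794142 -0.98170606]
```

View pics/scene.png

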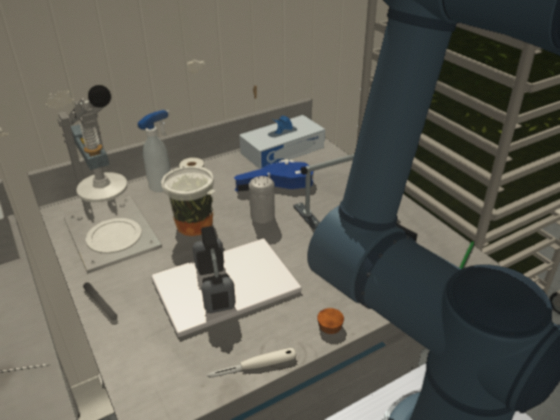

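View pics/top.png

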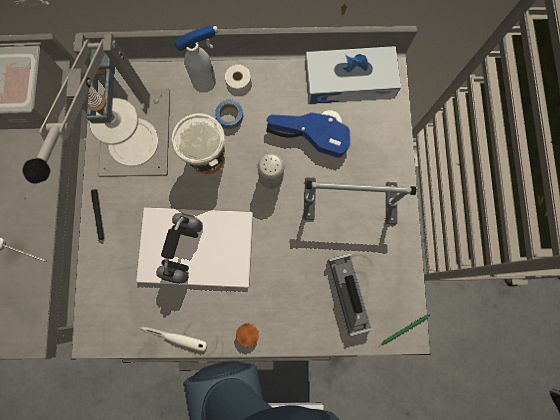

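Scene shows headset (213,270) on the board; top shows board corners about (145,208),(252,212),(250,287),(138,283), crown pad (171,240), rail bar (310,184)–(412,190), wiper (349,293), tub (198,140), shaker (270,170). Measuring from depth.

Run:
```python
from h import *
z=np.load('top.npz');X=z['X'];im=z['im'].astype(int)
def rect(name,m,box):
    u0,v0,u1,v1=box; k=np.zeros_like(m);k[v0:v1,u0:u1]=1
    m=m&k
    P=X[m]; r=cv2.minAreaRect(P[:,:2].astype(np.float32)); print(name,len(P),'c',np.round(r[0],1),'sz',np.round(r[1],1),'ang',round(r[2],1),'z',np.round(np.percentile(P[:,2],[5,50,95]),1), 'mean',P.mean(0).round(1))
    return P
Z=X[...,2]
tab=X[190:210,110:135].reshape(-1,3); print('table z',np.nanmedian(tab[:,2]), np.nanmedian(X[320:335,100:135,2]),np.nanmedian(X[310:330,270:310,2]))
mn=im.min(2)
rect('board',(mn>190)&(Z<25)&(Z>5),(125,200,265,300))
h=(Z>30)
rect('headset',h,(125,200,265,300))
rect('pad',(Z>134),(125,200,265,300))
rect('cups',(Z>45)&(Z<90),(125,200,265,300))
P=rect('bar',(Z>138)&(Z<160),(295,170,425,205))
print(np.polyfit(P[:,1],P[:,0],1))
rect('wiper',(Z>36)&(Z<54),(320,245,375,345))
rect('wgrip',(Z>75)&(Z<110),(320,245,375,345))
rect('cradle',(Z>15)&(Z<40),(320,245,375,345))
rect('tub',(Z>120),(165,105,230,185))
rect('shaker',(Z>95),(250,145,290,195))
s=np.load('scene.npz');XS=s['X'];Z=XS[...,2];X=XS
rect('S pad',(Z>134),(185,222,240,312))
for h0 in (0,):
  Y=XS; m=(Z>138)&(Z<165)&(XS[...,1]<-150)&(XS[...,1]>-520)&(XS[...,0]>550)
  print('S bar',m.sum(), XS[m].mean(0) if m.any() else '')
```

```text
table z -0.1442069335242586 0.2783475224029275 -0.3052252154593592
board 4566 c [527.9 152.1] sz [275.6 185.6] ang 86.6 z [11.5 14.9 18.1] mean [522.7 102.9  14.8]
headset 1486 c [518.7 178.8] sz [ 65.9 162. ] ang 75.0 z [ 51.4  88.9 160.8] mean [515.5 174.2 105.3]
pad 449 c [518.6 179.4] sz [ 27.3 111.8] ang 73.9 z [141.8 158.6 162.3] mean [517.2 178.  155.9]
cups 766 c [518.7 178.8] sz [ 65.9 162. ] ang 75.0 z [55.1 84.1 89.4] mean [513.2 172.5  81. ]
bar 705 c [ 641.  -242.7] sz [243.6  19.7] ang 85.8 z [143.4 148.3 151.9] mean [ 639.4 -243.8  148.1]
[7.00944850e-02 6.56518287e+02]
wiper 968 c [ 405.5 -226.2] sz [185.9  55.1] ang 13.3 z [39.1 43.1 46.8] mean [ 405.  -224.2   43.1]
wgrip 309 c [ 405.7 -227.7] sz [85.8 16.7] ang 13.5 z [81.1 92.7 96. ] mean [ 405.6 -226.3   91.8]
cradle 464 c [ 405.5 -226.8] sz [186.3  54.6] ang 13.5 z [19.4 29.9 39.5] mean [ 399.1 -220.    30.2]
tub 2234 c [765.7 127.3] sz [125.  124.7] ang 74.9 z [131.2 135.4 140. ] mean [763.8 126.1 135.3]
shaker 539 c [707.6 -41.3] sz [59.5 61.6] ang 89.1 z [ 98.8 106.5 110.4] mean [705.1 -41.6 105.6]
S pad 382 c [510.1 181.2] sz [26.  88.4] ang 75.0 z [140.7 160.3 163.5] mean [509.9 181.8 156.8]
S bar 1049 [ 982.11060668 -300.52009733  150.92192981]
```

Run:
```python
import cv2
a=cv2.imread('pics/top.png')
c=cv2.resize(a[195:300,130:260],None,fx=4,fy=4);d=cv2.resize(a[245:345,320:380],None,fx=4,fy=4)
import numpy as np
o=np.zeros((420,760,3),np.uint8);o[:420,:520]=c;o[:400,520:760]=d
cv2.imwrite('pics/crop.png',o)
```

```text
(no output)
```

View pics/crop.png

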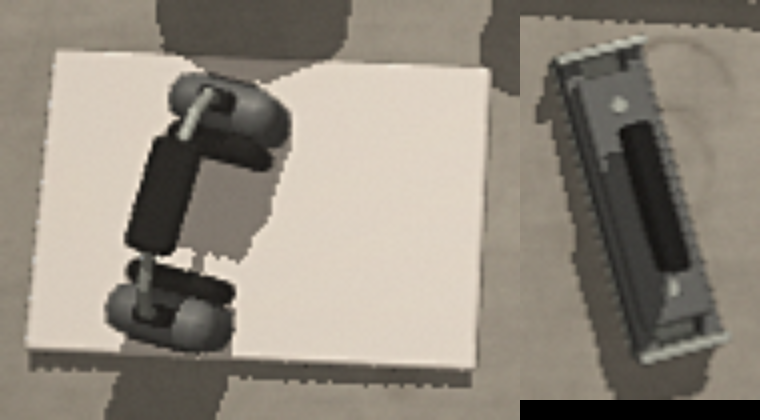

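The crop shows the pad as a black block (centre ≈ image (171,244), top leaning right), and the wiper grip centred at ≈ (354,293). Sizes match those given (162×66, 186×55, 86×16.7). Next I refine the dark tops with rays and write a planning helper.

```bash
cat >> h.py <<'E'
from scipy.spatial.transform import Rotation as Ro
def plan(x,y,z,yaw):
    s=bot.sense(); R=Ro.from_quat(s['eef_rot']); a=np.radians(yaw)
    T=Ro.from_euler('z',a)*Ro.from_quat([1,0,0,0])
    print('at',s['ee_pos'].round(1),'t',round(s['time'],1),'F',s['wrist_force'].round(1),'open',round(s['opening'],1),'yaw',np.degrees(np.arctan2(*R.as_matrix()[[1,0],0])).round(1))
    print('offset',(R.inv().apply(np.array([x,y,z])-s['ee_pos'])/250).round(3),'dr',((R.inv()*T).as_rotvec()/np.radians(45)).round(3))
def ray(s,uv,z):
    im,d,K,D,R,t=s
    q=cv2.undistortPoints(np.array(uv,float).reshape(-1,1,2),K,D).reshape(-1,2)
    r=np.c_[q,np.ones(len(q))]@R; c=-R.T@t
    return c+r*((z-c[2])/r[:,2])[:,None]
E
python3 - <<'E'
from h import *
def dark(n,box,z,hh):
    s=snap(n);im=s[0];u0,v0,u1,v1=box
    X=cloud(s); m=(im.max(2)<60)&(X[...,2]>hh)
    k=np.zeros_like(m);k[v0:v1,u0:u1]=1;m&=k
    v,u=np.nonzero(m);P=ray(s,np.c_[u,v],z)
    r=cv2.minAreaRect(P[:,:2].astype(np.float32));print(n,len(P),r,P.mean(0),np.percentile(X[m][:,2],[50,95]))
dark('top',(140,210,210,275),160,153)
dark('top',(320,245,375,345),94,86)
dark('scene',(185,222,240,312),160,153)
plan(518,179,270,-15)
E
```

```text
top 340 ((518.2179565429688, 177.9164276123047), (26.358495712280273, 63.1600341796875), 75.4292221069336) [518.18977457 177.60228487 160.        ] [159.1489686  162.10262964]
top 254 ((405.5967102050781, -225.97914123535156), (85.18061065673828, 15.273134231567383), 13.717537879943848) [ 405.20941944 -226.23164947   94.        ] [93.0443448  96.00774605]
scene 259 ((517.8045043945312, 179.62371826171875), (25.6090030670166, 66.5208740234375), 73.94486999511719) [517.54542604 179.66366503 160.        ] [161.3223678  163.69597418]
at [ 232.5 -606.8  230.8] t 0.2 F [ 0.5  0.1 -0.2] open 85.4 yaw 21.0
offset [ 2.191 -2.527 -0.154] dr [-0.001  0.     0.799]
```

```bash
python3 -m handwheel '{"offset":[[0.85,-1,-0.16],[0.85,-1,-0.16],[0.85,-1,-0.16],[0.85,-1,-0.16],[0.85,-1,-0.16],[0.85,-1,-0.16],[0.85,-1,-0.16],[0.85,-1,-0.16],[0.85,-1,-0.16],[0.85,-1,-0.16]],"dr":[[0,0,0],[0,0,0],[0,0,0],[0,0,0],[0,0,0],[0,0,0],[0,0,0],[0,0,0],[0,0,0],[0,0,0]],"claw":[1,1,1,1,1,1,1,1,1,1]}' && python3 -m handwheel '{"offset":[[0.85,-1,0],[0.85,-1,0],[0.85,-1,0],[0.85,-1,0],[0.85,-1,0],[0.85,-1,0],[0.85,-1,0],[0.85,-1,0],[0.85,-1,0],[0.85,-1,0]],"dr":[[0,0,0.8],[0,0,0.8],[0,0,0.8],[0,0,0.8],[0,0,0.8],[0,0,0.8],[0,0,0.8],[0,0,0.8],[0,0,0.8],[0,0,0.8]],"claw":[1,1,1,1,1,1,1,1,1,1]}' && python3 -c "
from h import *
plan(518,178.6,270,-15)"
```

```text
time: 1.25
ee_pos: [341.3, -298.1, 271.1]
eef_rot: [0.983, 0.181, -0.0, -0.0]
wrist_force: [-0.1, 0.2, 0.3]
opening: 85.2
finger_force: 0.0
time: 2.25
ee_pos: [450.6, 10.7, 271.0]
eef_rot: [0.991, -0.132, -0.0, 0.0]
wrist_force: [-0.7, -0.5, 0.3]
opening: 85.3
finger_force: 0.0
at [450.6  10.7 271. ] t 2.2 F [-0.7 -0.5  0.3] open 85.3 yaw -15.1
offset [ 0.085 -0.719  0.003] dr [ 0.001  0.001 -0.003]
```

```bash
python3 -m handwheel '{"offset":[[0.085,-0.72,0],[0.085,-0.72,0],[0.085,-0.72,0],[0.085,-0.72,0],[0.085,-0.72,0],[0.085,-0.72,0.1],[0.085,-0.72,0.2],[0.085,-0.72,0.28],[0.085,-0.72,0.34],[0.085,-0.72,0.38],[0.085,-0.72,0.4],[0.085,-0.72,0.4]],"dr":[[0,0,0],[0,0,0],[0,0,0],[0,0,0],[0,0,0],[0,0,0],[0,0,0],[0,0,0],[0,0,0],[0,0,0],[0,0,0],[0,0,0]],"claw":[1,1,1,1,1,1,1,1,1,1,1,1]}' && python3 -c "
from h import *
s=snap('wrist');cv2.imwrite('pics/w1.png',s[0][...,::-1])
plan(518,178.6,142,-15)"
```

```text
time: 3.45
ee_pos: [517.8, 179.7, 171.1]
eef_rot: [0.991, -0.131, -0.0, 0.0]
wrist_force: [0.9, -0.3, -0.4]
opening: 85.4
finger_force: 0.0
at [518.2 180.  171.9] t 3.5 F [-0.  -1.  -0.1] open 85.0 yaw -15.1
offset [0.    0.006 0.119] dr [-0.    -0.001 -0.001]
```

View pics/w1.png

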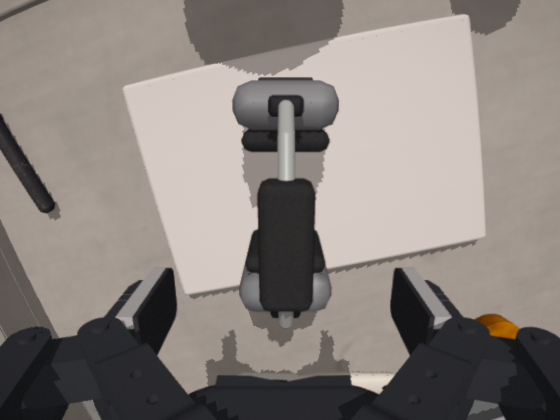

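The wrist view shows the pad centred at (286,245) midway between the fingers (175 and 397) and lined up; I check my estimate against this picture, then descend.

```bash
python3 -c "
from h import *
s=snap('wrist');print(ray(s,[[286,182],[286,245],[286,308]],160))"
python3 -m handwheel '{"offset":[[0,0.005,0.04],[0,0.005,0.08],[0,0.005,0.115],[0,0.005,0.115],[0,0.005,0.115]],"dr":[[0,0,0],[0,0,0],[0,0,0],[0,0,0],[0,0,0]],"claw":[1,1,1,1,1]}'
```

```text
[[551.49557968 169.84595225 160.        ]
 [523.57051614 177.29442305 160.        ]
 [492.27039612 185.63495143 160.        ]]
time: 4.05
ee_pos: [517.2, 179.1, 142.1]
eef_rot: [0.991, -0.131, -0.0, 0.0]
wrist_force: [0.0, -0.2, 0.3]
opening: 85.4
finger_force: 0.0
```

```bash
python3 -m handwheel '{"offset":[[0,0,0],[0,0,0],[0,0,0],[0,0,0],[0,0,0],[0,0,0],[0,0,0],[0,0,0],[0,0,0],[0,0,0]],"dr":[[0,0,0],[0,0,0],[0,0,0],[0,0,0],[0,0,0],[0,0,0],[0,0,0],[0,0,0],[0,0,0],[0,0,0]],"claw":[0,0,0,0,0,0,0,0,0,0]}' && python3 -m handwheel '{"offset":[[0,0,-0.02],[0,0,-0.06],[0,0,-0.14],[0,0,-0.24],[0,0,-0.34],[0,0,-0.44],[0,0,-0.54],[0,0,-0.62],[0,0,-0.68],[0,0,-0.72],[0,0,-0.72],[0,0,-0.72]],"dr":[[0,0,0],[0,0,0],[0,0,0],[0,0,0],[0,0,0],[0,0,0],[0,0,0],[0,0,0],[0,0,0],[0,0,0],[0,0,0],[0,0,0]],"claw":[0,0,0,0,0,0,0,0,0,0,0,0]}' && python3 -c "
from h import *
s=snap('wrist');cv2.imwrite('pics/w2.png',s[0][...,::-1])
plan(640.5,-243,320,-4)"
```

```text
time: 5.05
ee_pos: [517.8, 179.0, 143.0]
eef_rot: [0.991, -0.131, 0.0, 0.0]
wrist_force: [-1.8, -1.6, 6.4]
opening: 24.7
finger_force: 59.7
time: 6.25
ee_pos: [517.1, 179.0, 321.5]
eef_rot: [0.991, -0.131, -0.001, 0.0]
wrist_force: [0.1, 0.2, -2.4]
opening: 24.9
finger_force: 59.2
at [516.9 179.  321.1] t 6.3 F [ 0.5 -0.3 -2.7] open 24.4 yaw -15.0
offset [0.915 1.502 0.004] dr [ 0.001  0.003 -0.245]
```

View pics/w2.png

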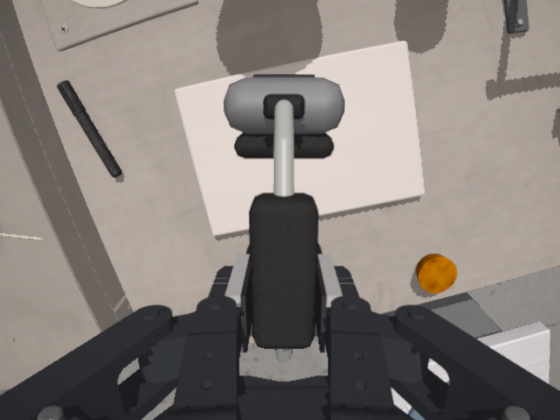

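The headset is held square between the fingers (pad at (283,270)). Carrying it to the rail.

```bash
python3 -m handwheel '{"offset":[[0.03,0.04,0],[0.08,0.12,0],[0.14,0.22,0],[0.2,0.32,0],[0.26,0.42,0],[0.32,0.52,0],[0.38,0.62,0],[0.44,0.72,0],[0.5,0.82,0],[0.54,0.89,0],[0.57,0.93,0],[0.58,0.95,0]],"dr":[[0,0,0],[0,0,-0.02],[0,0,-0.04],[0,0,-0.06],[0,0,-0.08],[0,0,-0.1],[0,0,-0.13],[0,0,-0.16],[0,0,-0.19],[0,0,-0.22],[0,0,-0.245],[0,0,-0.245]],"claw":[0,0,0,0,0,0,0,0,0,0,0,0]}' && python3 -c "
from h import *
plan(640.5,-243,320,-4)"
```

```text
time: 7.5
ee_pos: [595.7, -89.9, 321.3]
eef_rot: [0.999, -0.036, -0.001, -0.0]
wrist_force: [0.3, -0.8, -1.8]
opening: 24.5
finger_force: 59.3
at [595.7 -89.9 321.3] t 7.5 F [ 0.3 -0.8 -1.8] open 24.5 yaw -4.1
offset [0.223 0.598 0.005] dr [-0.     0.002 -0.003]
```

```bash
python3 -m handwheel '{"offset":[[0.02,0.06,0],[0.06,0.15,0],[0.1,0.26,0],[0.14,0.37,0],[0.18,0.47,0],[0.205,0.55,0],[0.22,0.59,0],[0.223,0.598,0],[0.223,0.598,0],[0.223,0.598,0],[0.223,0.598,0]],"dr":[[0,0,0],[0,0,0],[0,0,0],[0,0,0],[0,0,0],[0,0,0],[0,0,0],[0,0,0],[0,0,0],[0,0,0],[0,0,0]],"claw":[0,0,0,0,0,0,0,0,0,0,0]}' && python3 -c "
from h import *
for n in ('wrist','top'):
  s=snap(n);X=cloud(s);Z=X[...,2]
  if n=='wrist': cv2.imwrite('pics/w3.png',s[0][...,::-1])
  m=(Z>138)&(Z<160)&(abs(X[...,1]+243)<130)&(abs(X[...,0]-640)<25)
  P=X[m];print(n,m.sum(),P.mean(0).round(1),np.polyfit(P[:,1]+243,P[:,0],1), np.percentile(P[:,1],[1,99]))
plan(640.5,-243,158,-4)"
```

```text
time: 8.6
ee_pos: [641.0, -240.0, 322.8]
eef_rot: [0.999, -0.034, 0.0, -0.0]
wrist_force: [-0.9, 0.2, -2.3]
opening: 24.8
finger_force: 59.4
wrist 4142 [ 641.1 -245.6  148.7] [7.42798973e-02 6.41272711e+02] [-364.63530935 -125.51263056]
top 201 [ 645.8 -154.3  148.5] [4.20740089e-02 6.42097176e+02] [-190.42969224 -122.36729999]
at [ 641.  -240.2  322.8] t 8.7 F [-0.1  0.7 -2. ] open 25.0 yaw -4.0
offset [-0.002  0.011  0.659] dr [ 0.    -0.     0.001]
```

View pics/w3.png

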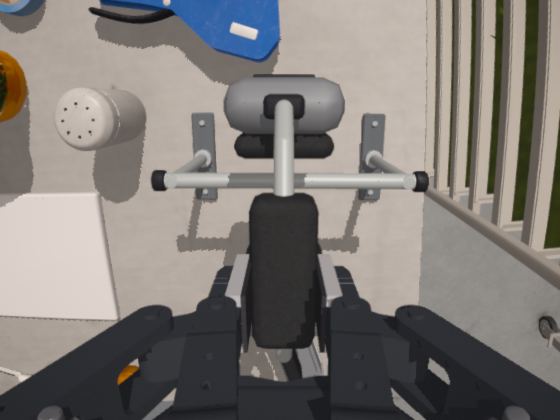

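The bar runs horizontally at row 181 from (160) to (420), centred under the pad; it is at x≈641. Lowering.

```bash
python3 -m handwheel '{"offset":[[-0.002,0.011,0.03],[-0.002,0.011,0.1],[-0.002,0.011,0.18],[-0.002,0.011,0.27],[-0.002,0.011,0.36],[-0.002,0.011,0.44],[-0.002,0.011,0.52],[-0.002,0.011,0.58],[-0.002,0.011,0.62],[-0.002,0.011,0.65],[-0.002,0.011,0.66],[-0.002,0.011,0.66]],"dr":[[0,0,0],[0,0,0],[0,0,0],[0,0,0],[0,0,0],[0,0,0],[0,0,0],[0,0,0],[0,0,0],[0,0,0],[0,0,0],[0,0,0]],"claw":[0,0,0,0,0,0,0,0,0,0,0,0]}' && python3 -m handwheel '{"offset":[[0,0,0.005],[0,0,0.01],[0,0,0.015],[0,0,0.015]],"dr":[[0,0,0],[0,0,0],[0,0,0],[0,0,0]],"claw":[0,0,0,0]}'
```

```text
time: 9.9
ee_pos: [640.5, -243.8, 157.7]
eef_rot: [0.999, -0.035, 0.0, 0.0]
wrist_force: [-0.3, 0.1, -1.4]
opening: 24.5
finger_force: 59.3
time: 10.3
ee_pos: [640.3, -243.7, 153.8]
eef_rot: [0.999, -0.035, -0.0, -0.0]
wrist_force: [-1.0, 0.1, -2.2]
opening: 24.4
finger_force: 59.3
```

```bash
python3 -m handwheel '{"offset":[[0,0,0.004],[0,0,0.008],[0,0,0.01],[0,0,0.01]],"dr":[[0,0,0],[0,0,0],[0,0,0],[0,0,0]],"claw":[0,0,0,0]}'
```

```text
time: 10.7
ee_pos: [640.5, -243.8, 152.9]
eef_rot: [0.999, -0.035, 0.0, 0.0]
wrist_force: [-3.3, 1.9, 5.1]
opening: 24.3
finger_force: 60.3
```

Contact. Release and rise.

```bash
python3 -m handwheel '{"offset":[[0,0,-0.006],[0,0,-0.006],[0,0,-0.006],[0,0,-0.006],[0,0,-0.006],[0,0,-0.006],[0,0,-0.006],[0,0,-0.006],[0,0,-0.006],[0,0,-0.006],[0,0,-0.006],[0,0,-0.006]],"dr":[[0,0,0],[0,0,0],[0,0,0],[0,0,0],[0,0,0],[0,0,0],[0,0,0],[0,0,0],[0,0,0],[0,0,0],[0,0,0],[0,0,0]],"claw":[0,0.3,0.4,0.6,0.8,1,1,1,1,1,1,1]}' && python3 -m handwheel '{"offset":[[0,0,-0.02],[0,0,-0.06],[0,0,-0.12],[0,0,-0.2],[0,0,-0.3],[0,0,-0.4],[0,0,-0.5],[0,0,-0.5],[0,0,-0.5]],"dr":[[0,0,0],[0,0,0],[0,0,0],[0,0,0],[0,0,0],[0,0,0],[0,0,0],[0,0,0],[0,0,0]],"claw":[1,1,1,1,1,1,1,1,1]}' && python3 -c "
from h import *
s=snap('wrist');cv2.imwrite('pics/w4.png',s[0][...,::-1]);X=cloud(s)
m=(X[...,2]>158)&(X[...,2]<185)&(abs(X[...,0]-640)<60)&(abs(X[...,1]+243)<50)&(s[0].max(2)<75)
P=X[m];r=cv2.minAreaRect(P[:,:2].astype(np.float32));print(m.sum(),r,np.percentile(P[:,2],[5,50,95]))
plan(405.6,-226,290,13.6)"
```

```text
time: 11.9
ee_pos: [640.3, -243.7, 152.8]
eef_rot: [0.999, -0.035, -0.0, 0.0]
wrist_force: [0.2, 0.6, -0.6]
opening: 85.4
finger_force: 0.0
time: 12.8
ee_pos: [640.6, -243.9, 279.4]
eef_rot: [0.999, -0.035, 0.001, 0.001]
wrist_force: [-0.2, -0.2, -0.9]
opening: 86.0
finger_force: 0.0
3040 ((642.720703125, -243.57115173339844), (25.81977653503418, 64.66069030761719), 86.54690551757812) [166.26024052 169.47679137 170.94501614]
at [ 640.1 -243.6  277.7] t 12.8 F [ 0.5  0.4 -0.2] open 85.4 yaw -4.0
offset [-0.941 -0.004 -0.049] dr [-0.     0.    -0.391]
```

View pics/w4.png

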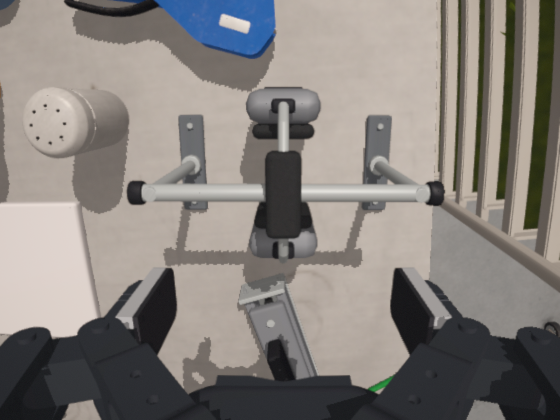

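Headset hangs on the bar, pad at (283,193), square, pad top z≈169.5 as required. Now to the wiper.

```bash
python3 -m handwheel '{"offset":[[-0.1,0,0],[-0.3,0,0],[-0.5,0,0],[-0.7,0,0],[-0.85,0,0],[-0.941,-0.004,0],[-0.941,-0.004,0.1],[-0.941,-0.004,0.25],[-0.941,-0.004,0.4],[-0.941,-0.004,0.5],[-0.941,-0.004,0.55],[-0.941,-0.004,0.55]],"dr":[[0,0,0],[0,0,-0.1],[0,0,-0.2],[0,0,-0.3],[0,0,-0.391],[0,0,-0.391],[0,0,-0.391],[0,0,-0.391],[0,0,-0.391],[0,0,-0.391],[0,0,-0.391],[0,0,-0.391]],"claw":[1,1,1,1,1,1,1,1,1,1,1,1]}' && python3 -c "
from h import *
s=snap('wrist');X=cloud(s)
m=(X[...,2]>88)&(X[...,2]<100)&(abs(X[...,0]-405)<60)&(abs(X[...,1]+226)<36)&(s[0].max(2)<75)
v,u=np.nonzero(m);P=ray(s,np.c_[u,v],94)
r=cv2.minAreaRect(P[:,:2].astype(np.float32));print(m.sum(),r,np.percentile(X[m][:,2],[5,50,95]))
plan(405.6,-226,62,13.6)"
```

```text
time: 14.05
ee_pos: [404.3, -225.0, 137.9]
eef_rot: [0.993, 0.118, -0.002, -0.002]
wrist_force: [0.0, 0.8, 0.2]
opening: 85.2
finger_force: 0.0
4186 ((406.532958984375, -227.843017578125), (84.90725708007812, 15.043913841247559), 13.345470428466797) [91.27077713 93.63293763 94.80924472]
at [ 405.4 -225.9  139.8] t 14.1 F [ 0.5 -1.1  1. ] open 85.4 yaw 13.6
offset [0.001 0.001 0.311] dr [-0.002  0.001 -0.001]
```

```bash
python3 -m handwheel '{"offset":[[0,0.002,0.06],[0,0.003,0.14],[0,0.004,0.21],[0,0.004,0.26],[0,0.004,0.29],[0,0.004,0.31],[0,0.004,0.31],[0,0.004,0.31]],"dr":[[0,0,0],[0,0,0],[0,0,0],[0,0,0],[0,0,0],[0,0,0],[0,0,0],[0,0,0]],"claw":[1,1,1,1,1,1,1,1]}' && python3 -m handwheel '{"offset":[[0,0,0],[0,0,0],[0,0,0],[0,0,0],[0,0,0],[0,0,0],[0,0,0],[0,0,0],[0,0,0],[0,0,0],[0,0,0],[0,0,0]],"dr":[[0,0,0],[0,0,0],[0,0,0],[0,0,0],[0,0,0],[0,0,0],[0,0,0],[0,0,0],[0,0,0],[0,0,0],[0,0,0],[0,0,0]],"claw":[0,0,0,0,0,0,0,0,0,0,0,0]}'; python3 -c "
from h import *
plan(405.6,-226,62,13.6)"
```

```text
time: 14.9
ee_pos: [406.4, -227.6, 63.4]
eef_rot: [0.993, 0.118, 0.0, 0.0]
wrist_force: [-0.3, -0.2, 0.1]
opening: 85.3
finger_force: 0.0
time: 16.1
ee_pos: [406.0, -227.3, 62.9]
eef_rot: [0.993, 0.118, 0.0, 0.0]
wrist_force: [0.6, -1.8, -0.1]
opening: 15.3
finger_force: 60.5
at [ 406.  -227.3   62.9] t 16.1 F [ 0.6 -1.8 -0.1] open 15.3 yaw 13.6
offset [-0.    -0.006  0.004] dr [ 0.001 -0.    -0.   ]
```

Wiper gripped. Lift, then re-measure the now clear board.

```bash
python3 -m handwheel '{"offset":[[0,0,-0.02],[0,0,-0.06],[0,0,-0.12],[0,0,-0.2],[0,0,-0.28],[0,0,-0.36],[0,0,-0.42],[0,0,-0.45],[0,0,-0.45]],"dr":[[0,0,0],[0,0,0],[0,0,0],[0,0,0],[0,0,0],[0,0,0],[0,0,0],[0,0,0],[0,0,0]],"claw":[0,0,0,0,0,0,0,0,0]}' && python3 -c "
from h import *
for n in('top','scene'):
  s=snap(n);X=cloud(s);im=s[0];m=(im.min(2)>120)&(abs(X[...,2]-15)<6)&(abs(X[...,0]-528)<150)&(abs(X[...,1]-152)<180)
  m=cv2.morphologyEx(m.astype(np.uint8),cv2.MORPH_OPEN,np.ones((3,3)))>0
  v,u=np.nonzero(m);P=ray(s,np.c_[u,v],15)
  r=cv2.minAreaRect(P[:,:2].astype(np.float32));print(n,m.sum(),r,P.mean(0))
s0=bot.sense()
a=np.radians(-3.4);c=np.array([528,152]);ey=np.array([-np.sin(a),np.cos(a)])
q=c-112*ey;print(q)
plan(q[0],q[1],150,-3.4)"
```

```text
time: 17.0
ee_pos: [406.3, -227.4, 176.5]
eef_rot: [0.993, 0.118, 0.001, 0.001]
wrist_force: [-0.3, 0.2, -3.0]
opening: 15.1
finger_force: 60.1
top 8168 ((527.1806640625, 151.25274658203125), (279.5697021484375, 188.013916015625), 86.6939468383789) [524.08719635 150.63550859  15.        ]
scene 7315 ((529.4916381835938, 150.1079864501953), (280.54254150390625, 195.2583770751953), 86.7386703491211) [528.66745754 165.21378102  15.        ]
[521.35768616  40.19713927]
at [ 405.5 -226.7  174.6] t 17.1 F [ 0.3  0.1 -3. ] open 14.8 yaw 13.6
offset [ 0.701 -0.929  0.099] dr [-0.001  0.001  0.377]
```

```bash
python3 -m handwheel '{"offset":[[0.03,-0.04,0],[0.1,-0.13,0],[0.18,-0.24,0],[0.26,-0.35,0],[0.34,-0.46,0],[0.42,-0.57,0],[0.5,-0.67,0],[0.57,-0.76,0],[0.63,-0.84,0],[0.68,-0.9,0.03],[0.7,-0.925,0.06],[0.7,-0.925,0.08]],"dr":[[0,0,0],[0,0,0.05],[0,0,0.1],[0,0,0.15],[0,0,0.2],[0,0,0.25],[0,0,0.29],[0,0,0.33],[0,0,0.377],[0,0,0.377],[0,0,0.377],[0,0,0.377]],"claw":[0,0,0,0,0,0,0,0,0,0,0,0]}' && python3 -c "
from h import *
plan(521.5,39.2,75,-3.3)"
```

```text
time: 18.3
ee_pos: [520.9, 39.8, 153.6]
eef_rot: [1.0, -0.029, -0.001, -0.0]
wrist_force: [0.4, -0.7, -3.3]
opening: 14.9
finger_force: 60.0
at [520.9  39.8 153.6] t 18.3 F [ 0.4 -0.7 -3.3] open 14.9 yaw -3.3
offset [0.003 0.003 0.314] dr [-0.     0.004  0.   ]
```

```bash
python3 -m handwheel '{"offset":[[0.003,0.002,0.04],[0.003,0.002,0.1],[0.003,0.002,0.17],[0.003,0.002,0.23],[0.003,0.002,0.28],[0.003,0.002,0.3],[0.003,0.002,0.31],[0.003,0.002,0.31],[0.003,0.002,0.31]],"dr":[[0,0,0],[0,0,0],[0,0,0],[0,0,0],[0,0,0],[0,0,0],[0,0,0],[0,0,0],[0,0,0]],"claw":[0,0,0,0,0,0,0,0,0]}' && python3 -m handwheel '{"offset":[[0,0,0.01],[0,0,0.02],[0,0,0.03],[0,0,0.036],[0,0,0.036],[0,0,0.036]],"dr":[[0,0,0],[0,0,0],[0,0,0],[0,0,0],[0,0,0],[0,0,0]],"claw":[0,0,0,0,0,0]}' && python3 -c "
from h import *
plan(521.5,39.2,75,-3.3)"
```

```text
time: 19.2
ee_pos: [523.1, 38.1, 78.5]
eef_rot: [1.0, -0.03, 0.001, 0.0]
wrist_force: [-0.0, -0.1, -2.8]
opening: 15.0
finger_force: 59.9
time: 19.8
ee_pos: [522.4, 38.2, 68.8]
eef_rot: [1.0, -0.03, -0.0, -0.0]
wrist_force: [-0.6, 1.1, -2.2]
opening: 15.2
finger_force: 60.1
at [522.4  38.2  68.8] t 19.8 F [-0.6  1.1 -2.2] open 15.2 yaw -3.4
offset [-0.004 -0.004 -0.025] dr [-0.     0.    -0.002]
```

```bash
python3 -m handwheel '{"offset":[[0,0,0.006],[0,0,0.012],[0,0,0.018],[0,0,0.02],[0,0,0.02],[0,0,0.02],[0,0,0.02]],"dr":[[0,0,0],[0,0,0],[0,0,0],[0,0,0],[0,0,0],[0,0,0],[0,0,0]],"claw":[0,0,0,0,0,0,0]}' && python3 -c "
from h import *
plan(534.2,260,64,-3.3)"
```

```text
time: 20.5
ee_pos: [522.6, 38.1, 64.0]
eef_rot: [1.0, -0.03, 0.0, 0.0]
wrist_force: [-1.9, 0.9, 0.7]
opening: 15.3
finger_force: 60.4
at [522.6  38.1  64. ] t 20.5 F [-1.9  0.9  0.7] open 15.3 yaw -3.4
offset [-0.006 -0.889 -0.   ] dr [ 0.    -0.001 -0.002]
```

Pressed at ~3.5 N. Stroke in two halves of even rows.

```bash
python3 -m handwheel '{"offset":[[0,-0.02,0],[0,-0.06,0],[0,-0.1,0],[0,-0.14,0],[0,-0.18,0],[0,-0.22,0],[0,-0.26,0],[0,-0.3,0],[0,-0.34,0],[0,-0.38,0],[0,-0.42,0],[0,-0.46,0]],"dr":[[0,0,0],[0,0,0],[0,0,0],[0,0,0],[0,0,0],[0,0,0],[0,0,0],[0,0,0],[0,0,0],[0,0,0],[0,0,0],[0,0,0]],"claw":[0,0,0,0,0,0,0,0,0,0,0,0]}' && python3 -m handwheel '{"offset":[[0,-0.04,0],[0,-0.08,0],[0,-0.12,0],[0,-0.16,0],[0,-0.2,0],[0,-0.24,0],[0,-0.28,0],[0,-0.32,0],[0,-0.36,0],[0,-0.4,0],[0,-0.43,0],[0,-0.43,0]],"dr":[[0,0,0],[0,0,0],[0,0,0],[0,0,0],[0,0,0],[0,0,0],[0,0,0],[0,0,0],[0,0,0],[0,0,0],[0,0,0],[0,0,0]],"claw":[0,0,0,0,0,0,0,0,0,0,0,0]}' && python3 -m handwheel '{"offset":[[0,0,0],[0,0,0]],"dr":[[0,0,0],[0,0,0]],"claw":[0,0]}'
```

```text
time: 21.7
ee_pos: [529.2, 153.8, 63.8]
eef_rot: [1.0, -0.03, -0.0, 0.0]
wrist_force: [-0.5, -2.5, 1.3]
opening: 15.0
finger_force: 60.4
time: 22.9
ee_pos: [535.6, 261.8, 63.9]
eef_rot: [1.0, -0.029, 0.0, -0.001]
wrist_force: [-0.8, 1.7, 0.6]
opening: 15.0
finger_force: 60.7
time: 23.1
ee_pos: [535.6, 260.7, 63.9]
eef_rot: [1.0, -0.03, 0.0, -0.001]
wrist_force: [-0.1, 2.5, 1.2]
opening: 15.3
finger_force: 60.7
```

Stroke complete, pressed throughout. Lift and return.

```bash
python3 -m handwheel '{"offset":[[0,0,-0.02],[0,0,-0.06],[0,0.02,-0.14],[0,0.08,-0.24],[0,0.16,-0.34],[0,0.26,-0.42],[0,0.38,-0.45],[0,0.5,-0.45],[0,0.62,-0.45],[0,0.74,-0.45],[0,0.84,-0.45],[0,0.9,-0.45]],"dr":[[0,0,0],[0,0,0],[0,0,0],[0,0,0],[0,0,0],[0,0,0],[0,0,0],[0,0,0],[0,0,0],[0,0,0],[0,0,0],[0,0,0]],"claw":[0,0,0,0,0,0,0,0,0,0,0,0]}' && python3 -c "
from h import *
plan(406,-227.3,176,13.6)"
```

```text
time: 24.3
ee_pos: [521.6, 33.8, 176.3]
eef_rot: [1.0, -0.03, -0.0, 0.0]
wrist_force: [0.3, 1.8, -1.9]
opening: 15.2
finger_force: 60.1
at [521.6  33.8 176.3] t 24.3 F [ 0.3  1.8 -1.9] open 15.2 yaw -3.5
offset [-0.398  1.071  0.002] dr [ 0.     0.001 -0.38 ]
```

```bash
python3 -m handwheel '{"offset":[[-0.04,0.08,0],[-0.08,0.18,0],[-0.12,0.28,0],[-0.16,0.38,0],[-0.2,0.48,0],[-0.24,0.58,0],[-0.28,0.68,0],[-0.32,0.78,0],[-0.36,0.88,0],[-0.385,0.95,0],[-0.395,0.99,0],[-0.398,1,0]],"dr":[[0,0,0],[0,0,-0.05],[0,0,-0.1],[0,0,-0.15],[0,0,-0.2],[0,0,-0.25],[0,0,-0.3],[0,0,-0.35],[0,0,-0.38],[0,0,-0.38],[0,0,-0.38],[0,0,-0.38]],"claw":[0,0,0,0,0,0,0,0,0,0,0,0]}' && python3 -m handwheel '{"offset":[[0,0.04,0],[0.02,0.065,0],[0.02,0.065,0],[0.02,0.065,0],[0.02,0.065,0]],"dr":[[0,0,0],[0,0,0],[0,0,0],[0,0,0],[0,0,0]],"claw":[0,0,0,0,0]}'; python3 -c "
from h import *
plan(406,-227.3,63,13.6)"
```

```text
time: 25.5
ee_pos: [408.0, -208.6, 176.4]
eef_rot: [0.993, 0.119, -0.0, -0.0]
wrist_force: [-0.1, -0.1, -3.3]
opening: 15.1
finger_force: 59.9
time: 26.0
ee_pos: [417.0, -222.2, 176.1]
eef_rot: [0.993, 0.12, -0.0, -0.0]
wrist_force: [0.6, 0.2, -2.8]
opening: 15.3
finger_force: 60.0
at [ 417.  -222.2  176.1] t 26.0 F [ 0.6  0.2 -2.8] open 15.3 yaw 13.8
offset [-0.048  0.01   0.452] dr [-0.001  0.     0.003]
```

```bash
python3 -m handwheel '{"offset":[[-0.03,0.01,0],[-0.048,0.01,0.05],[-0.048,0.01,0.12],[-0.048,0.01,0.19],[-0.048,0.01,0.24],[-0.048,0.01,0.27],[-0.048,0.01,0.28],[-0.048,0.01,0.28],[-0.048,0.01,0.28]],"dr":[[0,0,0.003],[0,0,0.003],[0,0,0.003],[0,0,0.003],[0,0,0.003],[0,0,0.003],[0,0,0.003],[0,0,0.003],[0,0,0.003]],"claw":[0,0,0,0,0,0,0,0,0]}'; python3 -c "
from h import *
s=bot.sense();plan(406,-227.3,63,13.6)"
```

```text
time: 26.9
ee_pos: [406.3, -228.3, 107.0]
eef_rot: [0.993, 0.118, 0.0, 0.001]
wrist_force: [0.4, -0.2, -2.9]
opening: 14.9
finger_force: 60.0
at [ 406.3 -228.3  107. ] t 26.9 F [ 0.4 -0.2 -2.9] open 14.9 yaw 13.6
offset [-0.    -0.005  0.176] dr [ 0.001 -0.001 -0.   ]
```

```bash
python3 -m handwheel '{"offset":[[0,-0.003,0.03],[0,-0.003,0.07],[0,-0.003,0.11],[0,-0.003,0.14],[0,-0.003,0.155],[0,-0.003,0.165],[0,-0.003,0.17],[0,-0.003,0.17],[0,-0.003,0.17]],"dr":[[0,0,0],[0,0,0],[0,0,0],[0,0,0],[0,0,0],[0,0,0],[0,0,0],[0,0,0],[0,0,0]],"claw":[0,0,0,0,0,0,0,0,0]}'; python3 -c "
from h import *
plan(406,-227.3,63,13.6)"
```

```text
time: 27.8
ee_pos: [405.9, -227.4, 64.1]
eef_rot: [0.993, 0.118, 0.0, 0.0]
wrist_force: [-0.2, -0.6, -3.0]
opening: 15.0
finger_force: 60.1
at [ 405.9 -227.4   64.1] t 27.8 F [-0.2 -0.6 -3. ] open 15.0 yaw 13.6
offset [ 0.    -0.     0.004] dr [ 0.001 -0.    -0.001]
```

```bash
python3 -m handwheel '{"offset":[[0,0,0.003],[0,0,0.005],[0,0,0.005],[0,0,0.005]],"dr":[[0,0,0],[0,0,0],[0,0,0],[0,0,0]],"claw":[0,0,0,0]}' && python3 -m handwheel '{"offset":[[0,0,0],[0,0,0],[0,0,0],[0,0,0],[0,0,0],[0,0,0],[0,0,0],[0,0,0],[0,0,0]],"dr":[[0,0,0],[0,0,0],[0,0,0],[0,0,0],[0,0,0],[0,0,0],[0,0,0],[0,0,0],[0,0,0]],"claw":[0.2,0.4,0.7,1,1,1,1,1,1]}' && python3 -m handwheel '{"offset":[[0,0,-0.02],[0,0,-0.06],[0,0,-0.12],[0,0,-0.2],[0,0,-0.3],[0,0,-0.4],[0,0,-0.5],[0,0,-0.55],[0,0,-0.55],[0,0,-0.55]],"dr":[[0,0,0],[0,0,0],[0,0,0],[0,0,0],[0,0,0],[0,0,0],[0,0,0],[0,0,0],[0,0,0],[0,0,0]],"claw":[1,1,1,1,1,1,1,1,1,1]}' && python3 -c "
from h import *
s=snap('wrist');X=cloud(s)
for nm,lo,hi,z in(('grip',88,102,94),('body',40,48,44),('cradle+body',22,48,40)):
  m=(X[...,2]>lo)&(X[...,2]<hi)&(abs(X[...,0]-405)<115)&(abs(X[...,1]+226)<60)
  if z==94:m&=s[0].max(2)<75
  P=X[m];r=cv2.minAreaRect(P[:,:2].astype(np.float32));print(nm,m.sum(),r,np.percentile(P[:,2],[5,50,95]))
cv2.imwrite('pics/w5.png',s[0][...,::-1]);cv2.imwrite('pics/s5.png',snap('top')[0][...,::-1]);plan(406,-227,200,13.6)"
```

```text
time: 28.2
ee_pos: [405.9, -227.4, 62.9]
eef_rot: [0.993, 0.118, 0.0, 0.0]
wrist_force: [-0.7, 1.0, 0.4]
opening: 15.2
finger_force: 60.3
time: 29.1
ee_pos: [405.7, -227.2, 62.5]
eef_rot: [0.993, 0.118, -0.0, -0.0]
wrist_force: [0.2, -0.4, -0.1]
opening: 85.3
finger_force: 0.0
time: 30.1
ee_pos: [405.4, -226.9, 199.4]
eef_rot: [0.993, 0.118, -0.0, -0.0]
wrist_force: [-1.1, 0.1, -0.6]
opening: 85.6
finger_force: 0.0
grip 2499 ((405.00927734375, -226.34609985351562), (84.56098175048828, 15.251537322998047), 13.800785064697266) [91.42212059 93.60889445 94.93635385]
body 7382 ((405.339599609375, -228.38232421875), (185.58912658691406, 55.3076286315918), 13.704726219177246) [41.25420265 43.69172996 45.17035916]
cradle+body 9874 ((405.257568359375, -228.06187438964844), (185.58885192871094, 56.21489715576172), 13.696413040161133) [28.98711689 43.19733574 45.02441981]
at [ 405.  -226.6  198.5] t 30.2 F [-0.2 -0.3 -0.9] open 85.4 yaw 13.6
offset [ 0.004  0.003 -0.006] dr [-0.003  0.002 -0.001]
```

View pics/w5.png

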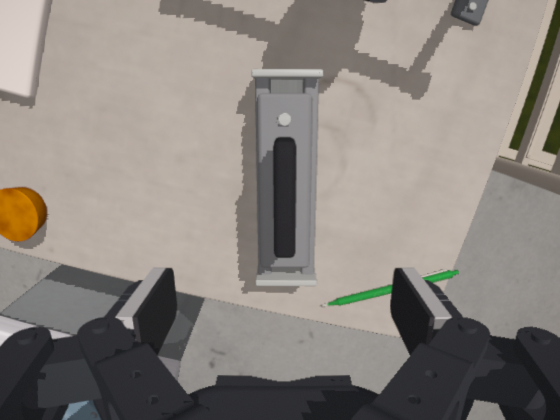

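View pics/s5.png

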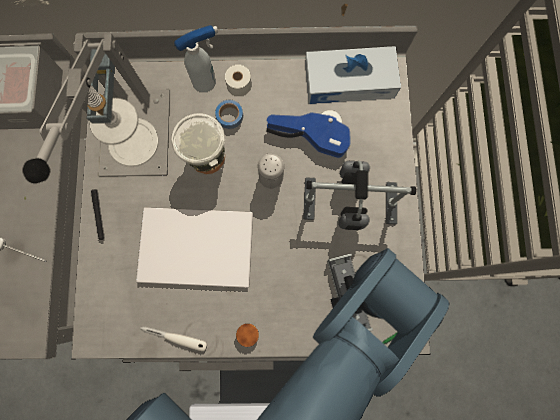

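The wiper is seated level in its cradle (grip plate at (285,197) in the wrist view, body top z≈44). In the top view the headset hangs on the bar at (360,185), and the shaker and tub have not moved. Handing in.

```bash
python3 -c "
from rig import bot
print(bot.finish_job())"
```

```text
the job is handed in; nothing more can be done
None
```

I hung the ear defenders square over the bar, wiped the board in one stroke with the blade pressed at about 3–4 N, set the wiper back seated in its cradle, and handed the job in at about 30 s; no verdict was shown.

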